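# Clamp the powder jar in the bench shaker with its turnbuckle

### The job

The powder jar lies loose in the clamp of the bench shaker. Turn the knurled brass turnbuckle sleeve above it, regripping as often as needed, so that both end plates draw in together and squeeze the jar between their sprung rubber pads until the 3 mm orange band on the neck of each pad has just gone out of sight; never drive a pad right down to its stop. Then let go of the sleeve, and leave the other pharmacy things beside the machine where they stand.

Things in the scene. Friction and masses are not known exactly. Their poses are not given: they have to be found in the camera images.
- shaker: White bench shaker fixed to the counter, 220 mm (x) by 300 (y) by 80 high; platform on top 200 x 320, its top 100 mm up. Origin: centre of its underside; y runs along turnbuckle and jar, -x is the control panel, z up. Two grey brackets on the +x side at y = -60 and +60 mm carry the sleeve: 12 mm thick along y, up to 275 mm high. Jar and sleeve lie over its origin.
- plate_left (a point): blue end plate at the shaker's +y side: middle of its inner face, 150 mm up. 92 mm wide, 12 mm thick, up to 284 mm high. At the start 94 to 96 mm from the shaker's middle along y; slides inwards 10 mm per full turn of the sleeve. Carries the left stem and pad and a steel threaded rod that enters the sleeve.
- plate_right (a point): the same on the shaker's -y side.
- sleeve_mid (a point): middle of the knurled brass sleeve, on its axis, 255 mm up, 69 mm above the jar. Axis level, along the shaker's y. Round grip, 32 mm diameter, 80 mm long, free all round. It turns in place: right-handed about the shaker's +y (its top goes to +x) tightens; 2 to 6 rad in all. Stiff (0.25 N m, and 0.05 more per mm of squeeze), so a light grip slips (25 N or more holds); stays where left.
- pad_left_face (a point): centre of the face of the left rubber pad (44 mm disc, 10 mm thick, shaker's +y side) that presses on the jar's lid. Sprung along y: free, it stands 18 mm from the stem tip; it yields 1 mm per 15 N, hard stop at 6 mm. The 3 mm of its neck next to the stem tip are orange: the band is just hidden when face and tip are 15 mm apart.
- stem_left_tip (a point): centre of the tip of the left steel stem (24 mm thick) that carries the left pad. It rides with the left end plate; how far it was screwed out of the plate beforehand (6 to 8 mm) differs from run to run and side to side, and stays as set.
- pad_right_face (a point): centre of the face of the right rubber pad (44 mm disc, 10 mm thick, shaker's -y side) that presses on the jar's base. Sprung along y: free, it stands 18 mm from the stem tip; it yields 1 mm per 15 N, hard stop at 6 mm. The 3 mm of its neck next to the stem tip are orange: the band is just hidden when face and tip are 15 mm apart.
- stem_right_tip (a point): centre of the tip of the right steel stem (24 mm thick) that carries the right pad. It rides with the right end plate; how far it was screwed out of the plate beforehand (6 to 8 mm) differs from run to run and side to side, and stays as set.
- jar: White plastic powder jar, 72 mm diameter, with a blue 67 mm screw lid, lying loose in a rubber V cradle under the sleeve; 0.2 to 0.5 kg. Origin: on its axis, 65 mm from its base, 150 mm up; y points to the lid. Its length over the lid is 130 to 136 mm, as far as the lid happens to be screwed down (it stays so). Gap to each pad at the start: 0 to 7 mm; the pads push it along the cradle.
- syrup_bottle: Amber bottle with a white cap, 60 mm diameter, 145 mm high; origin under its middle. Bystander, beside the machine: leave it alone.
- flask: Conical glass flask, 82 mm diameter at the foot, 118 mm high; origin under its middle. Bystander, beside the machine: leave it alone.
- mortar: White ceramic mortar (bowl), 104 mm diameter, 62 mm high; origin under its middle. Bystander, beside the machine: leave it alone.
- spatula: Double-ended steel lab spatula with a green grip, 195 mm long, 18 mm wide, lying flat; origin under it, x along it. Bystander, beside the machine: leave it alone.
Not all that is in view belongs to the job. Leave any pink or red look-alike of the jar alone.

How it is judged (in metres and radians):
At the end, for the whole second after the job is handed in: Each rubber pad is pressed in 2 to 4 mm on the jar (face 14 to 16 mm from its stem tip), the jar lies still in its cradle (within 10 mm of its place), the sleeve is released and the four bystanders are where they stood (within 20 mm, upright) (distance between pad_left_face and stem_left_tip between 0.014 and 0.016 m and distance between pad_right_face and stem_right_tip between 0.014 and 0.016 m and linear speed of jar below 0.01 m/s and distance of jar from where it was at the start of the episode below 0.01 m and distance of each of syrup_bottle, flask, mortar, spatula from where it was at the start of the episode below 0.02 m and angle between each of syrup_bottle, flask, mortar's own z axis and vertical below 0.2 rad); the robot touches nothing.
It fails at once if a pad is driven down to its stop (pressed in more than 5.5 mm) (distance between pad_left_face and stem_left_tip below 0.0125 m or distance between pad_right_face and stem_right_tip below 0.0125 m).
It fails at once if a bystander is knocked over or shoved away (distance of any of syrup_bottle, flask, mortar, spatula from where it was at the start of the episode above 0.04 m or angle between any of syrup_bottle, flask, mortar's own z axis and vertical above 0.5 rad).
It also fails if it takes over 72 s, if anything falls off the work surface, if the arm or the gripper's body presses on something with over 40 N, if the wrist force passes 120 N, or if a joint passes its speed limit or range.

### The arm

A 6-joint arm with a two-finger parallel gripper is mounted at the origin on the work surface. World frame = base frame: x ahead of the robot, y to its left, z up, the work surface at z = 0. Lengths are in mm, angles in rad, forces in N, time in s.
With the tool pointing down it reaches from about 300 to 875 mm from the base axis. Payload 6.4 kg.
Tool frame: the origin (TCP) lies at the very end of the fingers, on their centre line; the grasp point (between the pads) lies 19 mm behind it; z points along the fingers, x is the direction in which the jaws open and shut, and the axes are right-handed (so a half turn about z gives the same grasp; the last joint's range is limited). The gripper opens to 85 mm and grips with 20 to 120 N. Pads are 22 mm wide; open, the fingers measure 114 mm over their backs; the gripper's body (76 mm by 85 mm) begins 54 mm behind the grasp point. The pads swing forward as they close: fully open they stand 13 mm farther back than shut.
Start: joints at [1.025, 0.181, 1.607, -0, 1.354, -0.206], TCP at [191.636, 542.141, 231.288] pointing down, gripper open.
Joint ranges: [-2.99, 2.99], [-0.89, 2.07], [0.3, 2.58], [-1.14, 4.28], [0, 2.63], [-3.12, 3.12]. Speed limits (rad/s): [2.57, 2.57, 3.01, 3.14, 3.14, 3.14].

### API

Orientations are given as a rotation vector (axis times angle).
In Python, from station import status, cams, order gives the robot as it stands.
- The arm moves only by the shell command python3 -m creep 'ROWS' [OPENING] [FORCE]. ROWS is JSON, a list of rows, each an object with "xyz": the shift along the tool's x, y, z each as a share of 0.03 m, from -1 to 1, a list of three; "turn": the turn, a rotation vector about the tool's x, y, z each as a share of pi rad, from -1 to 1, a list of three. In form: [{"xyz": [dx, dy, dz], "turn": [rx, ry, rz]}, ...]. A call has 1 to 20 rows; each row shifts and turns the commanded pose from where the row before left it, along the tool's axes as they then stand; what a row does not reach is not made up. A row lasts 1/12 s, in which the tool goes at most 41.7 mm and 7.16 degrees, less where a joint would pass 70% of its speed; a pose out of reach is approached as far as the arm can. A call with a number of a shift or a turn outside -1 to 1 is refused whole. A call with a gripper value outside its range is refused whole. OPENING is the finger opening in mm, from 0 to 85.4, set as the call begins (- or left out, the last holds). The fingers move at their own pace and stop on an object; FORCE is the grip in N (left out, the last holds). Time passes only in rows, so rows that do not move let the fingers close. It gives the time, the measured TCP pose, the force and the opening at its end, in the units of the state.
- status.state(): the state, without advancing time (a new reading comes with each control period).
- cams.camera(name): name is "scene" or "top" or "wrist"; returns a dict with "color" (384x512x3 uint8, blue, green, red), "mtx" (3x3 intrinsics, pixels), "R" (3x3) and "t" (3): a world point X has camera coordinates R X + t; the wrist camera has in their place "mount" (4x4, takes a point from camera to tool coordinates, whose origin is the TCP and whose axes are the tool frame's). Camera axes: x right, y down, z forward; pixel columns grow to the right and rows downward; lengths in mm; the calibration is good to about 2 mm. A picture is of the moment at which its call begins: read the wrist's pose just before it. There is no depth.
- order.close_job(): hands the job in, once; it reports no verdict.
The state is a dict: "time": time; "joint_positions": joint angles; "dq": joint speeds; "joint_efforts": joint torques, N m; "tcp_pos": TCP position; "tcp_rot": TCP orientation; "force": force on the tool from outside, world axes, zero at the start; "ft_torque": the same for the moment, N m; "gripper_width": opening from 0.0 (shut) to 1.0 (fully open).
Only numpy, scipy, OpenCV 4.12 (cv2) and the standard library are available. Lean on these libraries where they do the work, as an engineer would, in place of code of your own. Each camera call takes 0.05 s, during which the arm holds its last target.

## Working session

There is one attempt and no reset: what is moved stays moved. The work goes in short steps, Python scripts to look and compute and a shell command to move; the robot and the scene stay as the last step left them, time stands still between calls to the robot, and variables do not carry over. Pictures are saved under pics/ and viewed, and the job is handed in when it is done.

```bash
ls; mkdir -p pics; python3 - <<'E'
from station import status, cams
import cv2
print(status.state())
for n in ("scene","top","wrist"):
    c=cams.camera(n); cv2.imwrite(f"pics/{n}0.png",c["color"])
    print(n,{k:(v.tolist() if hasattr(v,'tolist') else v) for k,v in c.items() if k!="color"})
E
```

```text
pics
{'time': 0.0, 'joint_positions': array([ 1.02472728e+00,  1.81555510e-01,  1.60799540e+00,  2.38571052e-05,
        1.35382981e+00, -2.06294394e-01]), 'dq': array([ 0.00207058,  0.00095849, -0.00151161,  0.00148834,  0.00054544,
        0.00164352]), 'joint_efforts': array([ 9.60946345e-04, -4.44885814e+01, -3.51332188e+01, -1.26440164e-04,
        9.02191387e-03,  3.51951564e-05]), 'tcp_pos': array([191.31162691, 541.65181847, 230.38212613]), 'tcp_rot': array([ 2.56448356,  1.81347355, -0.00259078]), 'force': array([ 0.60055212, -0.37088625,  0.40688913]), 'ft_torque': array([-0.00055387,  0.0247087 ,  0.02994567]), 'gripper_width': 1.0040689802384908}
scene {'mtx': [[491.7391874824623, 0.0, 254.7672604564155], [0.0, 491.7391874824623, 189.41383073450265], [0.0, 0.0, 1.0]], 'R': [[-0.6783388592465184, 0.7345672399544643, 0.01635120857345182], [0.5708084677532079, 0.5408665757846464, -0.6177710258180024], [-0.46263817955003156, -0.40972468461721, -0.7861880167224383]], 't': [350.8960356331161, -271.6089935793654, 1828.149364841607]}
top {'mtx': [[361.3947718222474, 0.0, 256.93544587768093], [0.0, 361.3947718222474, 194.9435540849691], [0.0, 0.0, 1.0]], 'R': [[-0.013617312449317695, -0.9991934776698238, -0.037775163583243045], [-0.9958357330449845, 0.016957980742410797, -0.08957465980900274], [0.09014300634223492, 0.036398091587652504, -0.9952634914113752]], 't': [68.29629969197416, 619.1148504048349, 988.3021464495433]}
wrist {'mtx': [[278.01242898287046, 0.0, 255.72224245132975], [0.0, 278.01242898287046, 189.2560451534733], [0.0, 0.0, 1.0]], 'mount': [[0.9999994995814605, -0.00013182408103467585, 0.000991695133633129, -0.8367519719441052], [-0.0001924812562911982, 0.9474073652910258, 0.32003007224834384, -81.18091199310533], [-0.0009817269439048497, -0.32003010298208806, 0.9474068658171525, -142.70853976017526], [0.0, 0.0, 0.0, 1.0]]}
```

View pics/scene0.png

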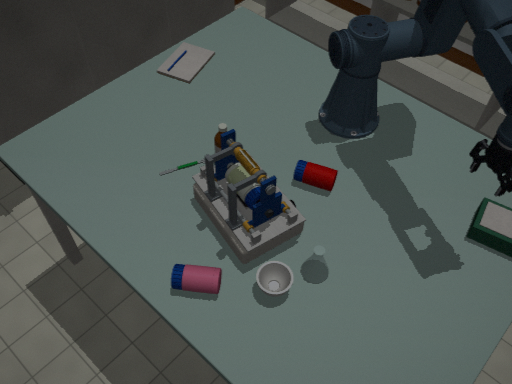

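View pics/top0.png

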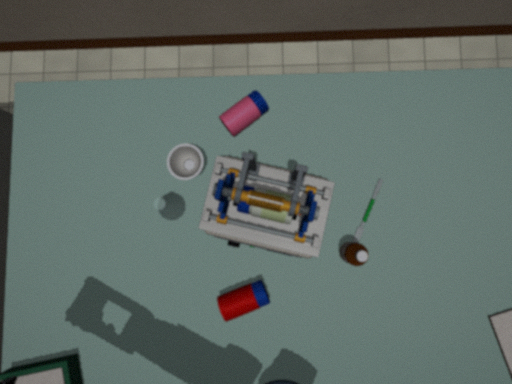

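View pics/wrist0.png

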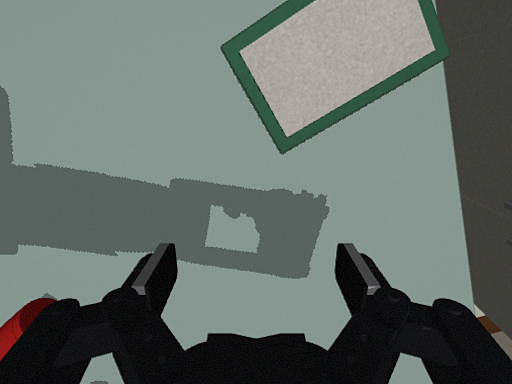

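```bash
python3 - <<'E'
import cv2
a=cv2.imread("pics/top0.png")[145:265,190:345]; cv2.imwrite("pics/top0c.png",cv2.resize(a,None,fx=5,fy=5,interpolation=cv2.INTER_CUBIC))
a=cv2.imread("pics/scene0.png")[115:265,180:320]; cv2.imwrite("pics/scene0c.png",cv2.resize(a,None,fx=4,fy=4,interpolation=cv2.INTER_CUBIC))
E
```

```text
(no output)
```

View pics/top0c.png

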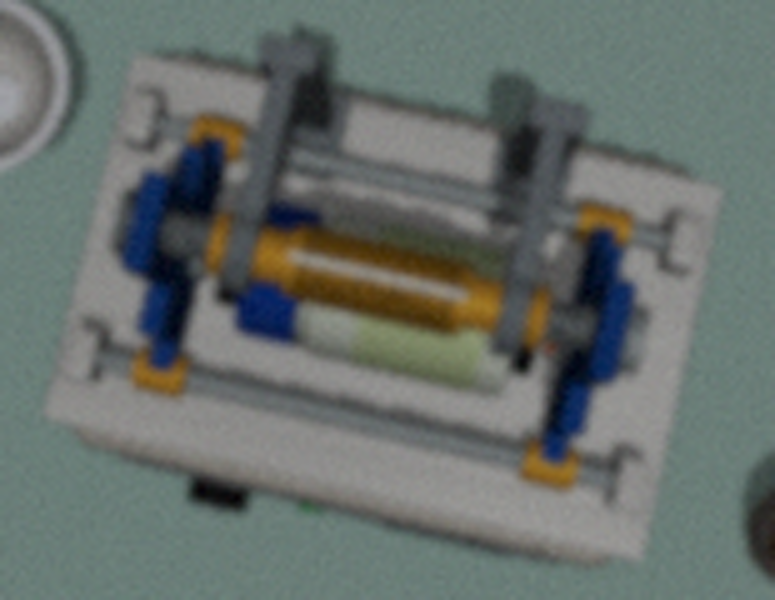

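View pics/scene0c.png

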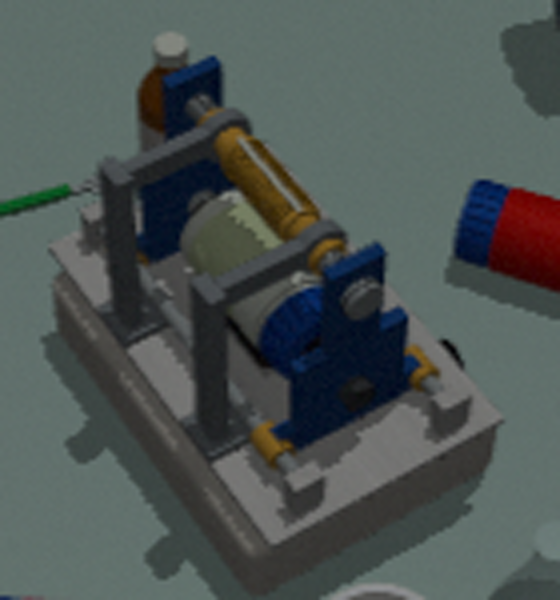

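```bash
cat > h.py <<'E'
import numpy as np, cv2
from scipy.spatial.transform import Rotation as Ro
TOPM=dict(mtx=np.array([[361.3947718222474,0,256.93544587768093],[0,361.3947718222474,194.9435540849691],[0,0,1]]),R=np.array([[-0.013617312449317695,-0.9991934776698238,-0.037775163583243045],[-0.9958357330449845,0.016957980742410797,-0.08957465980900274],[0.09014300634223492,0.036398091587652504,-0.9952634914113752]]),t=np.array([68.29629969197416,619.1148504048349,988.3021464495433]))
SCM=dict(mtx=np.array([[491.7391874824623,0,254.7672604564155],[0,491.7391874824623,189.41383073450265],[0,0,1]]),R=np.array([[-0.6783388592465184,0.7345672399544643,0.01635120857345182],[0.5708084677532079,0.5408665757846464,-0.6177710258180024],[-0.46263817955003156,-0.40972468461721,-0.7861880167224383]]),t=np.array([350.8960356331161,-271.6089935793654,1828.149364841607]))
def ray(c,px):
    d=c["R"].T@np.linalg.solve(c["mtx"],np.array([px[0],px[1],1.0])); o=-c["R"].T@c["t"]; return o,d/np.linalg.norm(d)
def atz(c,px,z):
    o,d=ray(c,px); return o+d*(z-o[2])/d[2]
def proj(c,X):
    p=c["mtx"]@(c["R"]@np.asarray(X,float)+c["t"]); return p[:2]/p[2]
E
python3 - <<'E'
from h import *
from scipy.optimize import least_squares
top=[((140,52),(100,160,100)),((722,188),(100,-160,100)),((640,555),(-100,-160,100)),((47,418),(-100,160,100))]
sc=[((253,548),(100,160,100)),((48,245),(100,-160,100)),((503,418),(-100,160,100))]
obs=[(TOPM,np.array(p)/5+[190,145],l) for p,l in top]+[(SCM,np.array(p)/4+[180,115],l) for p,l in sc]
for p,l in top: print(atz(TOPM,np.array(p)/5+[190,145],100).round(1))
def W(q,l):
    c,s=np.cos(q[2]),np.sin(q[2]); return np.array([q[0]+c*l[0]-s*l[1],q[1]+s*l[0]+c*l[1],l[2]])
f=lambda q:np.concatenate([proj(c,W(q,l))-p for c,p,l in obs])
r=least_squares(f,[480,0,0.]); print(r.x,r.fun.reshape(-1,2).round(1))
f2=lambda q:f(q)[:8]
r2=least_squares(f2,r.x); print(r2.x)
q=r.x
# sleeve ends check
for y in(-40,40,0): print(y,W(q,(0,y,255)).round(1),((proj(TOPM,W(q,(0,y,255)))-[190,145])*5).round(),((proj(SCM,W(q,(0,y,255)))-[180,115])*4).round())
E
```

```text
[720.8 158.2 100. ]
[ 642.5 -146.1  100. ]
[453.9 -98.2 100. ]
[528.  207.8 100. ]
[ 5.88880582e+02  3.06358144e+01 -2.55971624e-01] [[-0.7 -2. ]
 [ 1.3 -1. ]
 [ 0.3  0.9]
 [-1.1 -1.8]
 [ 3.3 -1.4]
 [-0.6 -1.8]
 [-0.3 -0.7]]
[ 5.86431028e+02  3.05034617e+01 -2.46083144e-01]
-40 [578.8  -8.1 255. ] [470. 295.] [236. 149.]
40 [599.   69.3 255. ] [292. 252.] [299. 224.]
0 [588.9  30.6 255. ] [381. 273.] [267. 186.]
```

```bash
python3 -m creep '[{"xyz":[0,0,-0.95],"turn":[0,0,0.0337]},{"xyz":[0,0,-0.95],"turn":[0,0,0.0337]},{"xyz":[0,0,-0.95],"turn":[0,0,0.0337]},{"xyz":[0,0,-0.95],"turn":[0,0,0.0337]},{"xyz":[0,0,-0.95],"turn":[0,0,0.0337]},{"xyz":[0,0,-0.95],"turn":[0,0,0.0337]},{"xyz":[0,0,0],"turn":[0,0,0.0337]},{"xyz":[0,0,0],"turn":[0,0,0.0337]},{"xyz":[0,0,0],"turn":[0,0,0.0337]},{"xyz":[0,0,0],"turn":[0,0,0.0337]},{"xyz":[0,0,0],"turn":[0,0,0.0337]},{"xyz":[0,0,0],"turn":[0,0,0.0337]},{"xyz":[0,0,0],"turn":[0,0,0.0337]},{"xyz":[0,0,0],"turn":[0,0,0.0337]}]'; python3 -c "
from station import status
from scipy.spatial.transform import Rotation as R
s=status.state();print(s['joint_positions'].round(3),R.from_rotvec(s['tcp_rot']).as_matrix().round(3))"
```

```text
time: 1.32
tcp_pos: [191.5, 542.0, 401.8]
tcp_rot: [3.115, -0.402, -0.001]
force: [0.7, -0.1, -0.6]
gripper_width: 0.998
[1.025 0.096 1.365 0.    1.681 1.281] [[ 0.967 -0.254 -0.   ]
 [-0.254 -0.967 -0.001]
 [-0.     0.001 -1.   ]]
```

```bash
python3 -m creep '[{"xyz":[0.83,0.667,0],"turn":[0,0,0]},{"xyz":[0.83,0.667,0],"turn":[0,0,0]},{"xyz":[0.83,0.667,0],"turn":[0,0,0]},{"xyz":[0.83,0.667,0],"turn":[0,0,0]},{"xyz":[0.83,0.667,0],"turn":[0,0,0]},{"xyz":[0.83,0.667,0],"turn":[0,0,0]},{"xyz":[0.83,0.667,0],"turn":[0,0,0]},{"xyz":[0.83,0.667,0],"turn":[0,0,0]},{"xyz":[0.83,0.667,0],"turn":[0,0,0]},{"xyz":[0.83,0.667,0],"turn":[0,0,0]},{"xyz":[0.83,0.667,0],"turn":[0,0,0]},{"xyz":[0.83,0.667,0],"turn":[0,0,0]},{"xyz":[0.83,0.667,0],"turn":[0,0,0]},{"xyz":[0.83,0.667,0],"turn":[0,0,0]},{"xyz":[0.83,0.667,0],"turn":[0,0,0]},{"xyz":[0.83,0.667,0],"turn":[0,0,0]},{"xyz":[0.83,0.667,0],"turn":[0,0,0]},{"xyz":[0.83,0.667,0],"turn":[0,0,0]},{"xyz":[0.83,0.667,0],"turn":[0,0,0]},{"xyz":[0.83,0.667,0],"turn":[0,0,0]}]'; cat > snap.py <<'E'
import sys
from h import *
from station import status,cams
import json
n=sys.argv[1]; s=status.state(); c=cams.camera("wrist")
cv2.imwrite(f"pics/{n}.png",c["color"])
T=np.eye(4);T[:3,:3]=Ro.from_rotvec(s["tcp_rot"]).as_matrix();T[:3,3]=s["tcp_pos"]
C=T@c["mount"]; R=C[:3,:3].T; t=-R@C[:3,3]
json.dump(dict(mtx=c["mtx"].tolist(),R=R.tolist(),t=t.tolist()),open(f"pics/{n}.json","w"))
print("t",round(s["time"],2),"q",s["joint_positions"].round(3),"F",s["force"].round(1),"pos",s["tcp_pos"].round(1),"cam",C[:3,3].round(0),"z",T[:3,2].round(3))
if len(sys.argv)>2:
    x0,y0,x1,y1,k=map(int,sys.argv[2:7]); cv2.imwrite(f"pics/{n}c.png",cv2.resize(c["color"][y0:y1,x0:x1],None,fx=k,fy=k,interpolation=cv2.INTER_CUBIC))
E
python3 snap.py w1
```

```text
time: 2.98
tcp_pos: [575.1, 29.3, 401.9]
tcp_rot: [-3.117, 0.394, 0.001]
force: [0.4, 0.1, 0.6]
gripper_width: 0.999
t 2.98 q [-0.155  0.099  1.363  0.     1.681  0.096] F [0.4 0.1 0.6] pos [575.1  29.3 401.9] cam [597. 108. 545.] z [-0.001  0.    -1.   ]
```

View pics/w1.png

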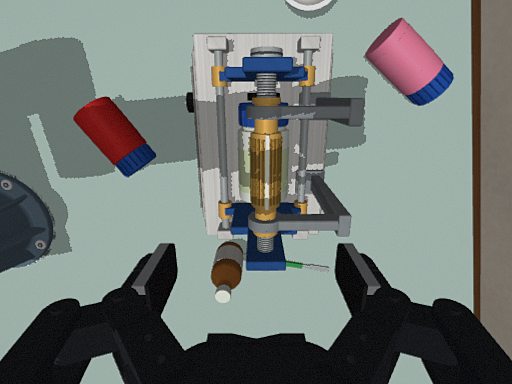

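```bash
python3 -c "
import cv2
a=cv2.imread('pics/w1.png')[90:245,205:365]; cv2.imwrite('pics/w1c.png',cv2.resize(a,None,fx=4.8,fy=3.8,interpolation=cv2.INTER_CUBIC))"
```

```text
(no output)
```

View pics/w1c.png

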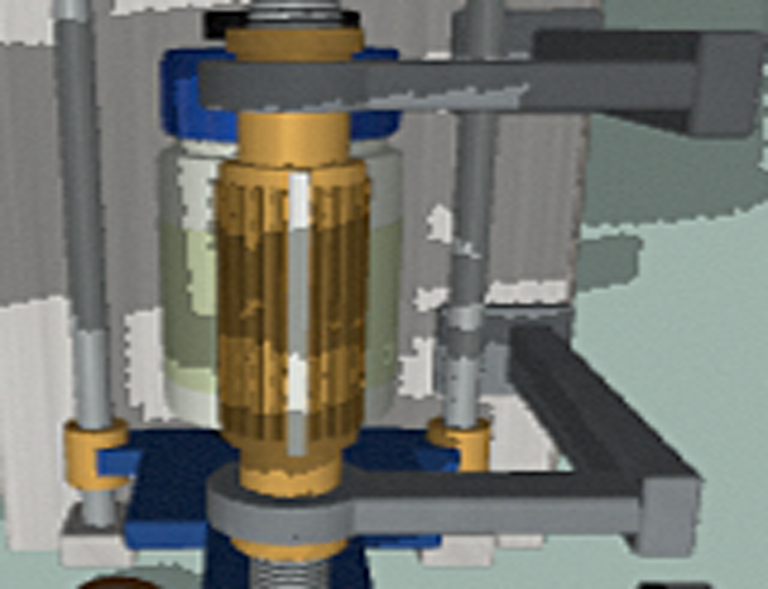

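```bash
cat >> h.py <<'E'
import json
def load(n):
    return {k:np.array(v) for k,v in json.load(open(f"pics/{n}.json")).items()}
E
python3 - <<'E'
from h import *
c=load("w1")
for p in [(293,165),(291,440),(217,165),(370,165),(220,440),(362,440)]:
    px=np.array(p)/[4.8,3.8]+[205,90]; print(p,px.round(1),atz(c,px,255).round(1))
q=[588.9,30.6,-.256]
for q in ([588.9,30.6,-.256],[586.4,30.5,-.246]):
  for l in [(0,40,255),(0,-40,255),(0,0,255)]:
    cc,s=np.cos(q[2]),np.sin(q[2]); X=np.array([q[0]+cc*l[0]-s*l[1],q[1]+s*l[0]+cc*l[1],l[2]]); print(X.round(1),((proj(c,X)-[205,90])*[4.8,3.8]).round(0))
E
```

```text
(293, 165) [266.  133.4] [597.6  69.6 255. ]
(291, 440) [265.6 205.8] [578.1  -8.3 255. ]
(217, 165) [250.2 133.4] [581.8  73.6 255. ]
(370, 165) [282.1 133.4] [613.6  65.4 255. ]
(220, 440) [250.8 205.8] [562.   -4.1 255. ]
(362, 440) [280.4 205.8] [594.2 -12.4 255. ]
[599.   69.3 255. ] [300. 165.]
[578.8  -8.1 255. ] [294. 439.]
[588.9  30.6 255. ] [297. 308.]
[596.1  69.3 255. ] [287. 167.]
[576.7  -8.3 255. ] [285. 441.]
[586.4  30.5 255. ] [286. 310.]
```

```bash
python3 -m creep '[{"xyz":[-0.74,-0.037,0.68],"turn":[0,0,0]},{"xyz":[-0.74,-0.037,0.68],"turn":[0,0,0]},{"xyz":[-0.74,-0.037,0.68],"turn":[0,0.0318,0]},{"xyz":[-0.74,-0.037,0.68],"turn":[0,0.0318,0]},{"xyz":[0,0,0],"turn":[0,0.0318,0]},{"xyz":[0,0,0],"turn":[0,0.0318,0]},{"xyz":[0,0,0],"turn":[0,0.0318,0]},{"xyz":[0,0,0],"turn":[0,0.0318,0]},{"xyz":[0,0,0],"turn":[0,0.0318,0]},{"xyz":[0,0,0],"turn":[0,0.0318,0]},{"xyz":[0,0,0],"turn":[0,0.0318,0]},{"xyz":[0,0,0],"turn":[0,0.0318,0]}]' 60; python3 snap.py w2
```

```text
time: 4.03
tcp_pos: [491.3, 57.4, 319.0]
tcp_rot: [2.634, -0.331, 1.447]
force: [0.6, -1.8, 1.2]
gripper_width: 0.699
t 4.03 q [ 0.024 -0.626  2.381 -0.541  0.457  0.645] F [ 0.6 -1.8  1.2] pos [491.3  57.4 319. ] cam [396. 166. 396.] z [ 0.818 -0.207 -0.537]
```

View pics/w2.png

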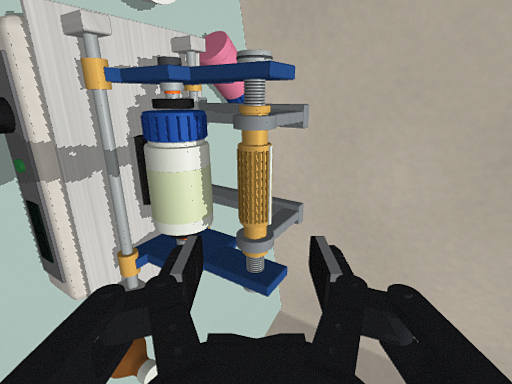

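```bash
cat > rel.py <<'E'
from h import *
from station import status
S=np.array([587.9,30.6,255.]); a=np.array([.247,.969,0])
s=status.state(); R=Ro.from_rotvec(s["tcp_rot"]).as_matrix()
print("sleeve in tool mm",(R.T@(S-s["tcp_pos"])).round(1),"axis in tool",(R.T@a).round(3),"tilt",round(float(np.arctan2(R[:2,2]@[.969,-.247],-R[2,2])),3),"F tool",(R.T@s["force"]).round(1),"ftq tool",(R.T@s["ft_torque"]).round(2),"w",round(s["gripper_width"]*85.4,1),"q",s["joint_positions"].round(2),"t",round(s["time"],2))
E
python3 rel.py; python3 - <<'E'
from h import *
c=load("w2")
for l in [(597.6,69.6,255),(578.1,-8.3,255)]: print(proj(c,l).round(1))
a=cv2.imread('pics/w2.png')[40:260,110:310]; cv2.imwrite('pics/w2c.png',cv2.resize(a,None,fx=2.7,fy=2.7,interpolation=cv2.INTER_CUBIC))
a=cv2.imread('pics/w2.png')[60:125,130:215]; cv2.imwrite('pics/w2d.png',cv2.resize(a,None,fx=8,fy=8,interpolation=cv2.INTER_CUBIC))
E
```

```text
sleeve in tool mm [  6.1   1.3 118.1] axis in tool [ 0.    -1.    -0.001] tilt 1.003 F tool [-3.9 -0.3  0.9] ftq tool [-0.02 -0.59 -0.02] w 60.2 q [ 0.03 -0.63  2.39 -0.56  0.45  0.66] t 4.08
[254.5 144.5]
[254.9 222.3]
```

View pics/w2c.png

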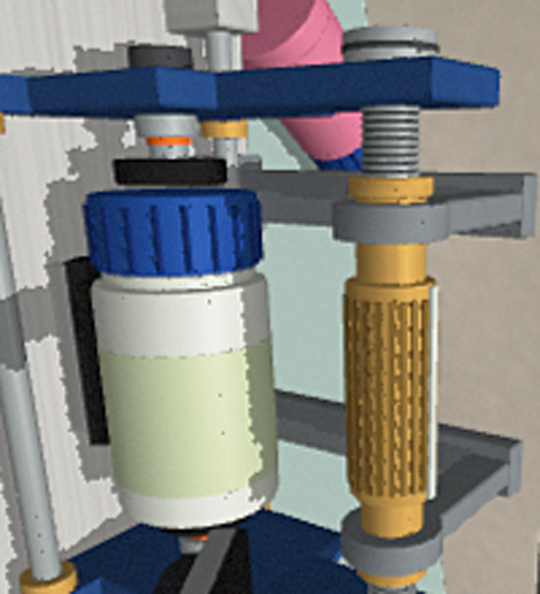

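View pics/w2d.png

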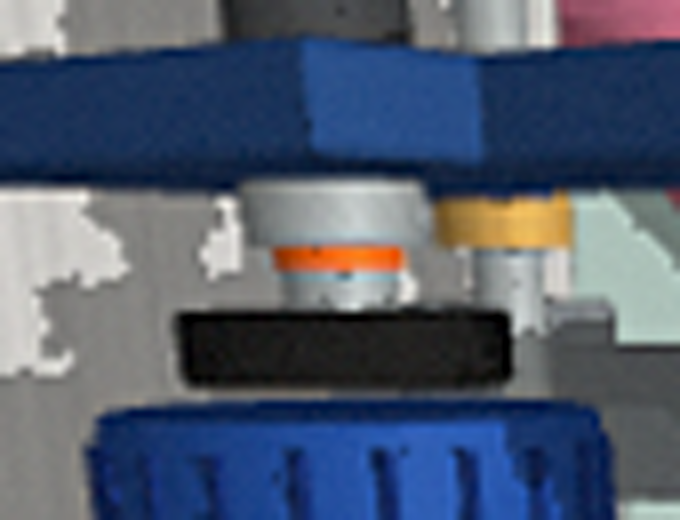

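```bash
python3 -m creep '[{"xyz":[0.04,0.0,0.6],"turn":[0,0,0]},{"xyz":[0.04,0.0,0.8],"turn":[0,0,0]},{"xyz":[0.04,0.0,0.8],"turn":[0,0,0]},{"xyz":[0.04,0.0,0.8],"turn":[0,0,0]},{"xyz":[0.04,0.0,0.6],"turn":[0,0,0]},{"xyz":[0,0.04,0.5],"turn":[0,0,0]}]' 60;  python3 rel.py; python3 snap.py w3
```

```text
time: 4.58
tcp_pos: [596.0, 27.8, 256.2]
tcp_rot: [2.636, -0.335, 1.435]
force: [0.2, 0.3, -0.3]
gripper_width: 0.707
sleeve in tool mm [-5.6 -0.7 -6.5] axis in tool [-0.001 -1.    -0.003] tilt 0.997 F tool [-0.2 -0.4  0.2] ftq tool [ 0.01 -0.4   0.02] w 60.4 q [-0.07 -0.2   2.25 -1.    0.19  1.09] t 4.58
t 4.58 q [-0.068 -0.201  2.252 -0.996  0.185  1.089] F [ 0.2  0.3 -0.3] pos [596.   27.8 256.2] cam [501. 136. 334.] z [ 0.813 -0.211 -0.543]
```

View pics/w3.png

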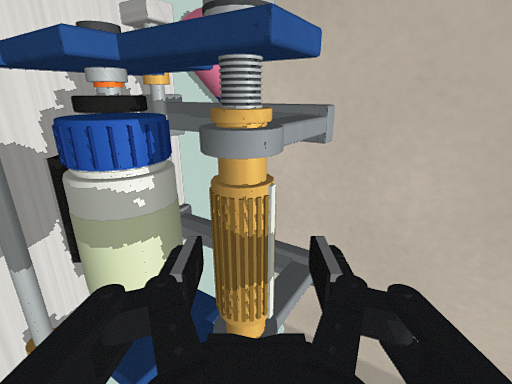

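```bash
python3 -m creep '[{"xyz":[0,0,0],"turn":[0,0,0]}]' 60;  python3 rel.py
```

```text
time: 4.72
tcp_pos: [595.0, 27.7, 255.7]
tcp_rot: [2.637, -0.335, 1.433]
force: [0.4, -0.1, -1.5]
gripper_width: 0.699
sleeve in tool mm [-4.8 -1.  -6. ] axis in tool [-0.001 -1.    -0.004] tilt 0.996 F tool [-1.   0.   1.2] ftq tool [-0.02 -0.44  0.01] w 59.7 q [-0.07 -0.2   2.25 -0.99  0.19  1.08] t 4.72
```

```bash
python3 -m creep '[{"xyz":[-0.1,-0.02,0.233],"turn":[0,-0.011,0]},{"xyz":[-0.107,-0.02,0.233],"turn":[0,-0.011,0]},{"xyz":[0,0,0],"turn":[0,0,0]}]' 60;  python3 rel.py
```

```text
time: 4.97
tcp_pos: [603.5, 28.0, 245.1]
tcp_rot: [2.691, -0.341, 1.349]
force: [0.8, -0.3, 0.4]
gripper_width: 0.704
sleeve in tool mm [ -1.5   1.3 -18.6] axis in tool [-0.002 -1.    -0.001] tilt 0.929 F tool [0.8 0.1 0.4] ftq tool [ 0.03 -0.35 -0.03] w 60.1 q [-0.07 -0.16  2.21 -0.68  0.23  0.77] t 4.97
```

```bash
python3 -m creep '[{"xyz":[-0.05,0,0.06],"turn":[0,0,0]},{"xyz":[0,0,0],"turn":[0,0,0]},{"xyz":[0,0,0],"turn":[0,0,0]},{"xyz":[0,0,0],"turn":[0,0,0]},{"xyz":[0,0,0],"turn":[0,0,0]}]' 10 60;  python3 rel.py
```

```text
time: 5.38
tcp_pos: [603.0, 28.0, 242.4]
tcp_rot: [2.69, -0.339, 1.351]
force: [-5.2, 0.3, 3.3]
gripper_width: 0.359
sleeve in tool mm [  1.    1.2 -19.7] axis in tool [-0.001 -1.    -0.001] tilt 0.931 F tool [-0.5  1.  -6.1] ftq tool [-0.22 -0.3   0.02] w 30.6 q [-0.07 -0.16  2.21 -0.71  0.22  0.8 ] t 5.38
```

```bash
python3 -m creep '[{"xyz":[-0.066,0,-0.003],"turn":[0,-0.0318,0]},{"xyz":[-0.066,0,-0.003],"turn":[0,-0.0318,0]},{"xyz":[-0.066,0,-0.003],"turn":[0,-0.0318,0]},{"xyz":[-0.066,0,-0.003],"turn":[0,-0.0318,0]},{"xyz":[-0.066,0,-0.003],"turn":[0,-0.0318,0]}]';  python3 rel.py
```

```text
time: 5.8
tcp_pos: [596.0, 29.5, 236.4]
tcp_rot: [2.963, -0.384, 0.735]
force: [9.8, 12.6, -12.3]
gripper_width: 0.355
sleeve in tool mm [  1.5   1.1 -20.2] axis in tool [-0.007 -1.    -0.006] tilt 0.487 F tool [ -0.2 -14.7  13.7] ftq tool [ 2.02  0.13 -0.45] w 30.3 q [-0.11 -0.06  1.93 -0.1   0.79  0.2 ] t 5.8
```

```bash
python3 -m creep '[{"xyz":[-0.066,0,-0.003],"turn":[0,-0.0318,0]},{"xyz":[-0.066,0,-0.003],"turn":[0,-0.0318,0]},{"xyz":[-0.066,0,-0.003],"turn":[0,-0.0318,0]},{"xyz":[-0.066,0,-0.003],"turn":[0,-0.0318,0]},{"xyz":[-0.066,0,-0.003],"turn":[0,-0.0318,0]},{"xyz":[-0.066,0,-0.003],"turn":[0,-0.0318,0]}]';  python3 rel.py; python3 snap.py w4
```

```text
time: 6.3
tcp_pos: [584.1, 32.7, 234.1]
tcp_rot: [-3.098, 0.405, 0.181]
force: [-3.5, 14.6, -3.5]
gripper_width: 0.357
sleeve in tool mm [  1.7   1.1 -21.3] axis in tool [-0.01  -1.    -0.002] tilt -0.116 F tool [ -6.7 -13.3   4.2] ftq tool [ 2.12 -0.67 -0.64] w 30.5 q [-0.15  0.28  1.49  0.01  1.49  0.11] t 6.3
t 6.3 q [-0.152  0.28   1.486  0.01   1.492  0.106] F [-3.5 14.6 -3.5] pos [584.1  32.7 234.1] cam [622. 107. 376.] z [-0.113  0.027 -0.993]
```

View pics/w4.png

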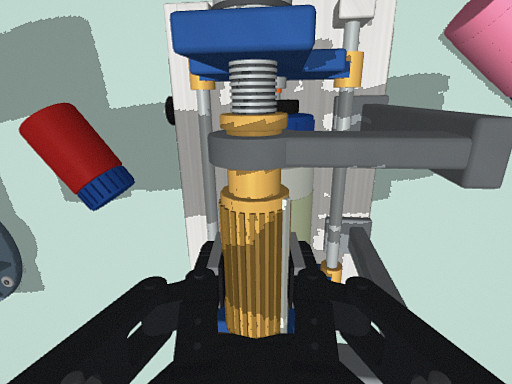

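```bash
python3 -m creep '[{"xyz":[-0.068,0,-0.003],"turn":[0,-0.0318,0]},{"xyz":[-0.068,0,-0.003],"turn":[0,-0.0318,0]},{"xyz":[-0.068,0,-0.003],"turn":[0,-0.0318,0]},{"xyz":[-0.068,0,-0.003],"turn":[0,-0.0318,0]},{"xyz":[-0.068,0,-0.003],"turn":[0,-0.0318,0]}]';  python3 rel.py
```

```text
time: 6.77
tcp_pos: [574.5, 34.9, 237.7]
tcp_rot: [-2.898, 0.382, 0.928]
force: [-11.3, 19.3, -3.2]
gripper_width: 0.356
sleeve in tool mm [  1.4   0.7 -22.3] axis in tool [-0.012 -1.     0.003] tilt -0.619 F tool [-11.1 -15.7  11.8] ftq tool [ 2.28 -1.06  0.4 ] w 30.4 q [-0.17  0.61  1.13  0.05  2.01  0.1 ] t 6.77
```

```bash
python3 -m creep '[{"xyz":[-0.068,0,-0.003],"turn":[0,-0.0318,0]},{"xyz":[-0.068,0,-0.003],"turn":[0,-0.0318,0]},{"xyz":[-0.068,0,-0.003],"turn":[0,-0.0318,0]},{"xyz":[0,0,0],"turn":[0,0,0]}]';  python3 rel.py; python3 snap.py w5; python3 -c "
import cv2
from station import cams
cv2.imwrite('pics/s5.png',cams.camera('scene')['color'][100:280,160:330])"
```

```text
time: 7.1
tcp_pos: [569.5, 36.2, 241.9]
tcp_rot: [-2.689, 0.354, 1.35]
force: [-22.8, 22.1, 7.8]
gripper_width: 0.351
sleeve in tool mm [  1.    0.8 -23.2] axis in tool [-0.01  -1.     0.005] tilt -0.93 F tool [-22.9 -15.5  17.5] ftq tool [ 2.36 -3.18  0.38] w 29.9 q [-0.18  0.82  0.94  0.08  2.31  0.11] t 7.1
t 7.1 q [-0.18   0.817  0.943  0.083  2.308  0.107] F [-22.8  22.1   7.8] pos [569.5  36.2 241.9] cam [702.  86. 327.] z [-0.775  0.203 -0.598]
```

View pics/w5.png

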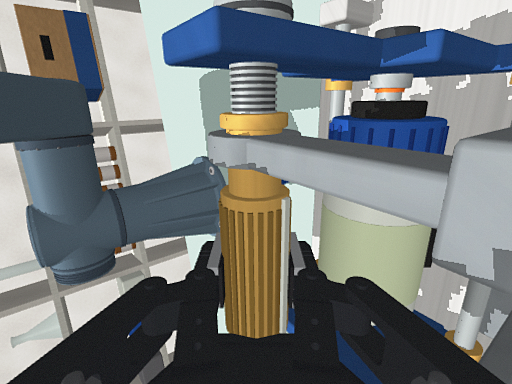

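```bash
python3 -c "
import cv2
a=cv2.imread('pics/w5.png')[40:150,320:460]; cv2.imwrite('pics/w5c.png',cv2.resize(a,None,fx=5,fy=5,interpolation=cv2.INTER_CUBIC))"
```

```text
(no output)
```

View pics/w5c.png

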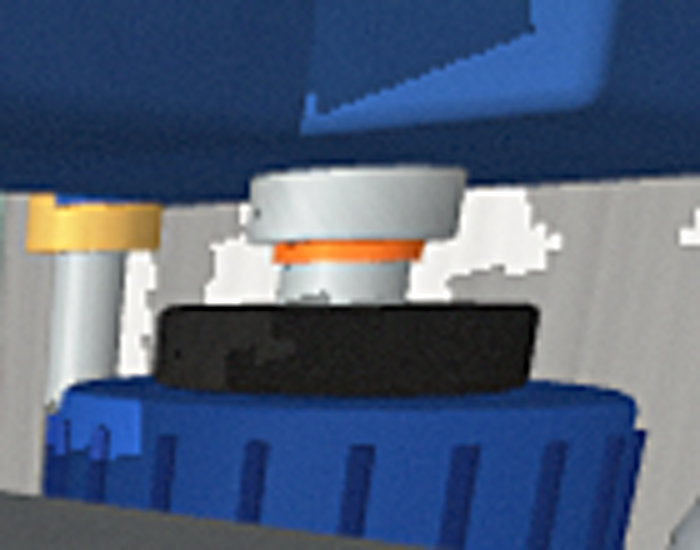

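```bash
python3 -m creep '[{"xyz":[0,0,0],"turn":[0,0,0]},{"xyz":[0,0,0],"turn":[0,0,0]},{"xyz":[0,0,0],"turn":[0,0,0]},{"xyz":[0,0,0],"turn":[0,0,0]},{"xyz":[0,0,0],"turn":[0,0,0]}]' 56;  python3 rel.py; python3 -m creep '[{"xyz":[0.083,0,-0.004],"turn":[0,0.038,0]},{"xyz":[0.083,0,-0.004],"turn":[0,0.038,0]},{"xyz":[0.083,0,-0.004],"turn":[0,0.038,0]},{"xyz":[0.083,0,-0.004],"turn":[0,0.038,0]},{"xyz":[0.083,0,-0.004],"turn":[0,0.038,0]},{"xyz":[0.083,0,-0.004],"turn":[0,0.038,0]}]';  python3 rel.py
```

```text
time: 7.62
tcp_pos: [572.9, 31.3, 242.1]
tcp_rot: [-2.708, 0.364, 1.319]
force: [0.2, -0.4, -0.1]
gripper_width: 0.659
sleeve in tool mm [ -1.1  -3.1 -19.6] axis in tool [-0.015 -1.     0.006] tilt -0.905 F tool [ 0.2  0.4 -0.2] ftq tool [-0.    0.37 -0.04] w 56.3 q [-0.18  0.81  0.94  0.08  2.29  0.11] t 7.62
time: 8.12
tcp_pos: [585.6, 27.7, 235.4]
tcp_rot: [-3.085, 0.41, 0.282]
force: [0.2, 0.7, 0.1]
gripper_width: 0.655
sleeve in tool mm [ -2.1  -3.3 -19.6] axis in tool [-0.015 -1.    -0.005] tilt -0.182 F tool [-0.  -0.8 -0.1] ftq tool [-0.03  0.09  0.02] w 55.9 q [-0.16  0.33  1.43  0.01  1.57  0.1 ] t 8.12
```

```bash
python3 -m creep '[{"xyz":[0.02,-0.11,-0.004],"turn":[0,0.038,0]},{"xyz":[0.083,0,-0.004],"turn":[0,0.038,0]},{"xyz":[0.083,0,-0.004],"turn":[0,0.038,0]},{"xyz":[0.083,0,-0.004],"turn":[0,0.038,0]},{"xyz":[0.083,0,-0.004],"turn":[0,0.038,0]},{"xyz":[0.083,0,-0.004],"turn":[0,0.038,0]},{"xyz":[0.083,0,-0.004],"turn":[0,0.038,0]},{"xyz":[0.083,0,-0.004],"turn":[0,0.038,0]},{"xyz":[0.083,0,-0.004],"turn":[0,0.038,0]},{"xyz":[0,0,0],"turn":[0,0,0]}]';  python3 rel.py; python3 snap.py w6 ; python3 -c "
import cv2
a=cv2.imread('pics/w6.png')[40:160,40:200]; cv2.imwrite('pics/w6c.png',cv2.resize(a,None,fx=5,fy=5,interpolation=cv2.INTER_CUBIC))"
```

```text
time: 8.95
tcp_pos: [599.8, 24.5, 237.8]
tcp_rot: [2.732, -0.362, 1.231]
force: [-0.3, -0.7, -1.0]
gripper_width: 0.655
sleeve in tool mm [  4.3  -2.5 -21.2] axis in tool [-0.003 -1.    -0.024] tilt 0.849 F tool [-0.8  0.8  0.6] ftq tool [ 0.01 -0.44 -0.02] w 55.9 q [-0.07 -0.15  2.16 -0.51  0.33  0.6 ] t 8.95
t 8.95 q [-0.073 -0.15   2.165 -0.505  0.328  0.604] F [-0.3 -0.7 -1. ] pos [599.8  24.5 237.8] cam [520. 132. 331.] z [ 0.721 -0.209 -0.661]
```

View pics/w6.png

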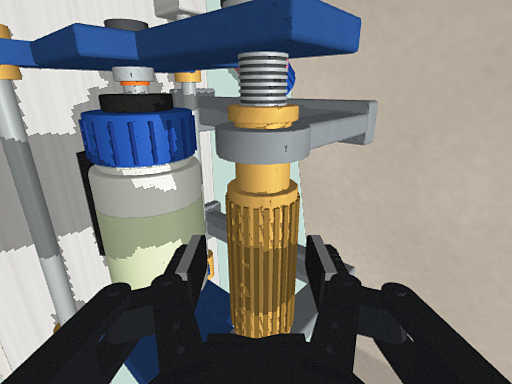

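View pics/w6c.png

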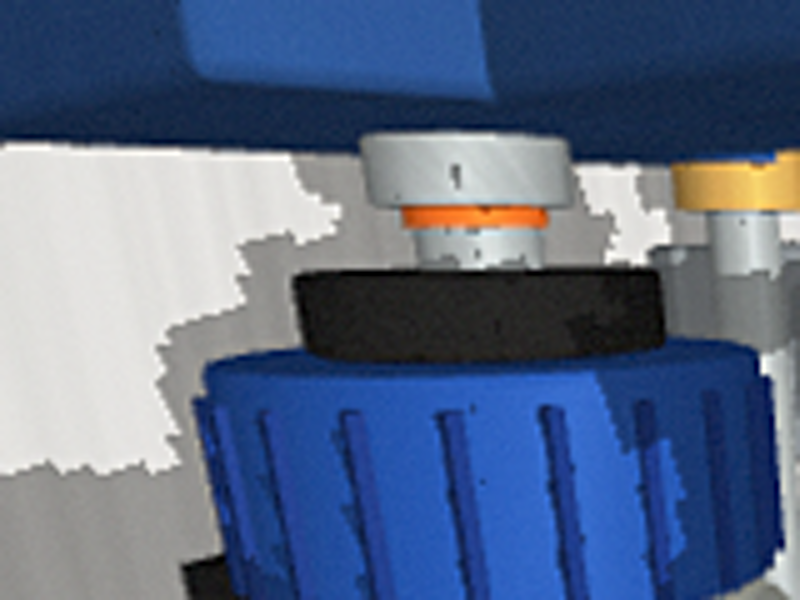

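```bash
python3 -m creep '[{"xyz":[0.14,-0.05,0.0],"turn":[0,0.02,0]},{"xyz":[0,0,0],"turn":[0,0,0]},{"xyz":[0,0,0],"turn":[0,0,0]},{"xyz":[0,0,0],"turn":[0,0,0]},{"xyz":[0,0,0],"turn":[0,0,0]}]' 10 60;  python3 rel.py
```

```text
time: 9.42
tcp_pos: [603.2, 23.7, 240.5]
tcp_rot: [2.694, -0.362, 1.291]
force: [-20.9, 4.6, 1.4]
gripper_width: 0.36
sleeve in tool mm [  1.   -2.3 -22. ] axis in tool [-0.004 -1.    -0.03 ] tilt 0.895 F tool [-12.2   1.3 -17.5] ftq tool [-0.16 -2.06 -0.08] w 30.7 q [-0.07 -0.15  2.18 -0.67  0.28  0.77] t 9.42
```

```bash
python3 -m creep '[{"xyz":[-0.07,0,-0.003],"turn":[0,-0.0318,0]},{"xyz":[-0.07,0,-0.003],"turn":[0,-0.0318,0]},{"xyz":[-0.07,0,-0.003],"turn":[0,-0.0318,0]},{"xyz":[-0.07,0,-0.003],"turn":[0,-0.0318,0]},{"xyz":[-0.07,0,-0.003],"turn":[0,-0.0318,0]},{"xyz":[-0.07,0,-0.003],"turn":[0,-0.0318,0]},{"xyz":[-0.07,0,-0.003],"turn":[0,-0.0318,0]},{"xyz":[-0.07,0,-0.003],"turn":[0,-0.0318,0]},{"xyz":[-0.07,0,-0.003],"turn":[0,-0.0318,0]}]';  python3 rel.py;  python3 -m creep '[{"xyz":[-0.07,0,-0.003],"turn":[0,-0.0318,0]},{"xyz":[-0.07,0,-0.003],"turn":[0,-0.0318,0]},{"xyz":[-0.07,0,-0.003],"turn":[0,-0.0318,0]},{"xyz":[0,0,0],"turn":[0,0,0]}]';  python3 rel.py; python3 snap.py w7;  python3 -c "
import cv2
a=cv2.imread('pics/w7.png')[40:160,250:450]; cv2.imwrite('pics/w7c.png',cv2.resize(a,None,fx=4,fy=4,interpolation=cv2.INTER_CUBIC))"
```

```text
time: 10.17
tcp_pos: [586.1, 28.4, 232.0]
tcp_rot: [3.097, -0.421, 0.029]
force: [-9.3, -1.0, -20.9]
gripper_width: 0.357
sleeve in tool mm [  1.7  -2.3 -23. ] axis in tool [-0.021 -1.    -0.014] tilt 0.02 F tool [-9.1  3.2 20.8] ftq tool [-0.63 -1.07 -1.19] w 30.4 q [-0.14  0.2   1.59 -0.02  1.34  0.13] t 10.17
time: 10.5
tcp_pos: [579.2, 30.0, 232.6]
tcp_rot: [-3.052, 0.421, 0.446]
force: [-26.8, 2.7, -6.1]
gripper_width: 0.353
sleeve in tool mm [  1.5  -2.6 -23.9] axis in tool [-0.025 -1.    -0.004] tilt -0.289 F tool [-23.7   4.6  13.4] ftq tool [-0.93 -3.38 -0.34] w 30.2 q [-0.16  0.39  1.37  0.02  1.67  0.11] t 10.5
t 10.5 q [-0.164  0.393  1.366  0.02   1.671  0.109] F [-26.8   2.7  -6.1] pos [579.2  30.  232.6] cam [642.  99. 368.] z [-0.277  0.066 -0.959]
```

View pics/w7.png

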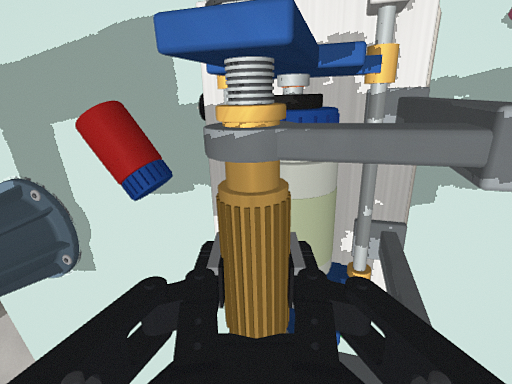

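View pics/w7c.png

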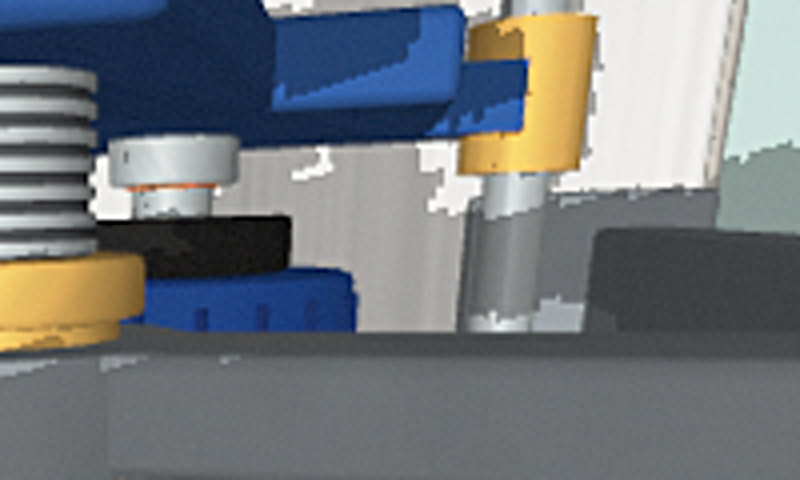

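```bash
python3 -m creep '[{"xyz":[-0.07,0,-0.003],"turn":[0,-0.0318,0]},{"xyz":[-0.07,0,-0.003],"turn":[0,-0.0318,0]},{"xyz":[-0.07,0,-0.003],"turn":[0,-0.0318,0]},{"xyz":[-0.07,0,-0.003],"turn":[0,-0.0318,0]},{"xyz":[0,0,0],"turn":[0,0,0]}]';  python3 rel.py; python3 snap.py w8;  python3 -c "
import cv2
a=cv2.imread('pics/w8.png')[40:160,280:440]; cv2.imwrite('pics/w8c.png',cv2.resize(a,None,fx=5,fy=5,interpolation=cv2.INTER_CUBIC))"
```

```text
time: 10.97
tcp_pos: [571.2, 32.4, 237.1]
tcp_rot: [-2.849, 0.395, 1.033]
force: [-41.1, 5.0, -7.4]
gripper_width: 0.355
sleeve in tool mm [  1.2  -2.6 -24.4] axis in tool [-0.023 -1.     0.009] tilt -0.695 F tool [-26.7   6.2  31.9] ftq tool [-1.21 -3.7  -0.36] w 30.3 q [-0.18  0.66  1.09  0.06  2.08  0.11] t 10.97
t 10.97 q [-0.181  0.661  1.092  0.06   2.081  0.105] F [-41.1   5.   -7.4] pos [571.2  32.4 237.1] cam [682.  87. 346.] z [-0.618  0.167 -0.768]
```

View pics/w8c.png

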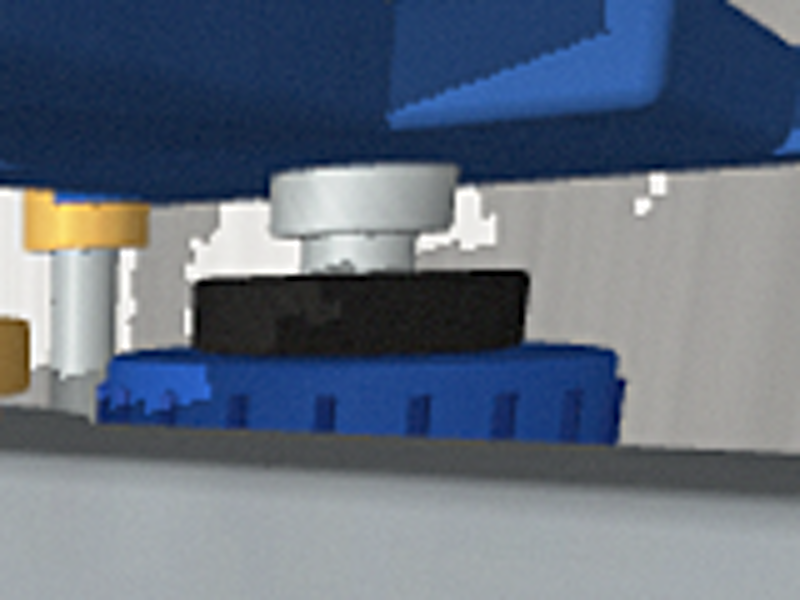

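```bash
python3 -m creep '[{"xyz":[0,0,0],"turn":[0,0,0]},{"xyz":[0,0,0],"turn":[0,0,0]},{"xyz":[0,0,0],"turn":[0,0,0]},{"xyz":[0,0,0],"turn":[0,0,0]},{"xyz":[0,0,0],"turn":[0,0,0]}]' 56;  python3 rel.py; python3 -m creep '[{"xyz":[0.083,0,-0.004],"turn":[0,0.038,0]},{"xyz":[0.083,0,-0.004],"turn":[0,0.038,0]},{"xyz":[0.083,0,-0.004],"turn":[0,0.038,0]},{"xyz":[0.083,0,-0.004],"turn":[0,0.038,0]},{"xyz":[0.083,0,-0.004],"turn":[0,0.038,0]},{"xyz":[0.083,0,-0.004],"turn":[0,0.038,0]},{"xyz":[0,0,0],"turn":[0,0,0]}]';  python3 rel.py
```

```text
time: 11.43
tcp_pos: [578.4, 29.9, 241.2]
tcp_rot: [-2.876, 0.409, 0.981]
force: [-0.3, -0.3, -0.2]
gripper_width: 0.659
sleeve in tool mm [ -1.4  -3.  -16.4] axis in tool [-0.031 -0.999  0.006] tilt -0.655 F tool [-0.1  0.3  0.3] ftq tool [0.03 0.28 0.02] w 56.3 q [-0.18  0.65  1.09  0.05  2.06  0.11] t 11.43
time: 12.02
tcp_pos: [588.0, 27.7, 236.0]
tcp_rot: [3.087, -0.428, 0.093]
force: [-0.7, 0.4, -0.9]
gripper_width: 0.654
sleeve in tool mm [  0.3  -2.5 -19. ] axis in tool [-0.025 -1.    -0.017] tilt 0.062 F tool [-0.8 -0.2  0.9] ftq tool [ 0.04 -0.    0.01] w 55.8 q [-0.14  0.17  1.61 -0.02  1.3   0.14] t 12.02
```

```bash
python3 -m creep '[{"xyz":[0.075,0,-0.004],"turn":[0,0.038,0]},{"xyz":[0.075,0,-0.004],"turn":[0,0.038,0]},{"xyz":[0.075,0,-0.004],"turn":[0,0.038,0]},{"xyz":[0.075,0,-0.004],"turn":[0,0.038,0]},{"xyz":[0.075,0,-0.004],"turn":[0,0.038,0]},{"xyz":[0.075,0,-0.004],"turn":[0,0.038,0]},{"xyz":[0,0,-0.8],"turn":[0,0,0]},{"xyz":[0,0,-0.85],"turn":[0,0,0]},{"xyz":[0,0,-0.85],"turn":[0,0,0]},{"xyz":[0,0,-0.85],"turn":[0,0,0]},{"xyz":[0,0,-0.85],"turn":[0,0,0]}]' ; python3 rel.py; python3 snap.py w9;  python3 -c "
import cv2
a=cv2.imread('pics/w9.png')[40:300,80:300]; cv2.imwrite('pics/w9c.png',cv2.resize(a,None,fx=2.3,fy=2.3,interpolation=cv2.INTER_CUBIC))"
```

```text
time: 12.93
tcp_pos: [517.9, 48.2, 332.7]
tcp_rot: [2.777, -0.381, 1.126]
force: [-0.1, 0.4, 0.4]
gripper_width: 0.655
sleeve in tool mm [ -2.6  -3.7 106. ] axis in tool [-0.01  -0.999 -0.033] tilt 0.773 F tool [ 0.1 -0.4 -0.5] ftq tool [-0.01 -0.28  0.03] w 56.0 q [-0.01 -0.47  2.15 -0.3   0.73  0.41] t 12.93
t 12.93 q [-0.014 -0.47   2.154 -0.298  0.726  0.406] F [-0.1  0.4  0.4] pos [517.9  48.2 332.7] cam [446. 155. 433.] z [ 0.668 -0.204 -0.716]
```

View pics/w9.png

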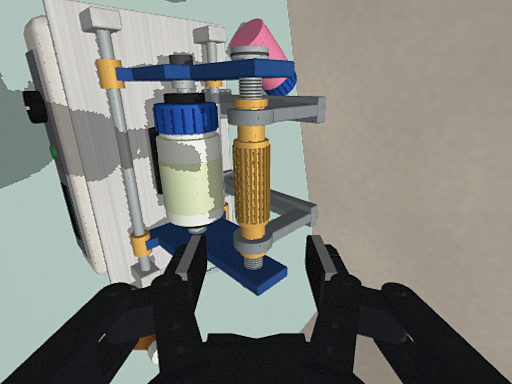

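Left pad shows no orange at (183,90). Now shift along tool +y to see the right pad side-on.

```bash
python3 -m creep '[{"xyz":[0,0.9,0],"turn":[0,0,0]},{"xyz":[0,0.9,0],"turn":[0,0,0]},{"xyz":[0,0.9,0],"turn":[0,0,0]},{"xyz":[0,0.9,0],"turn":[0,0,0]},{"xyz":[0,0.9,0],"turn":[0,0,0]},{"xyz":[0,0.6,0],"turn":[0,0,0]},{"xyz":[0,0,0],"turn":[0,0,0]}]' ; python3 rel.py; python3 snap.py w10
```

```text
time: 13.57
tcp_pos: [476.0, -102.4, 335.2]
tcp_rot: [2.774, -0.385, 1.129]
force: [0.2, -0.4, 0.0]
gripper_width: 0.654
sleeve in tool mm [  -4.  -160.3  104.6] axis in tool [-0.012 -0.999 -0.036] tilt 0.775 F tool [0.3 0.3 0.2] ftq tool [ 0.02 -0.35  0.05] w 55.9 q [-0.6  -0.68  2.26  0.28  0.83 -0.43] t 13.57
t 13.57 q [-0.598 -0.681  2.263  0.282  0.827 -0.434] F [ 0.2 -0.4  0. ] pos [ 476.  -102.4  335.2] cam [404.   5. 436.] z [ 0.669 -0.207 -0.714]
```

View pics/w10.png

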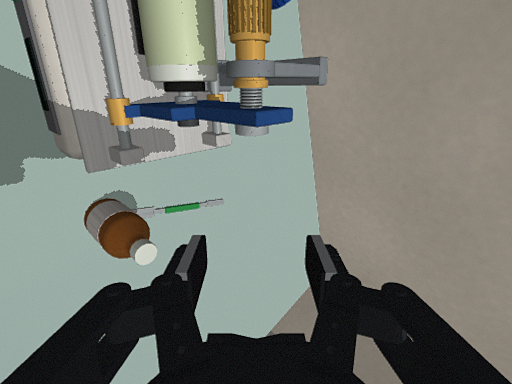

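```bash
python3 -c "
import cv2
a=cv2.imread('pics/w10.png')[65:135,140:240]; cv2.imwrite('pics/w10c.png',cv2.resize(a,None,fx=8,fy=8,interpolation=cv2.INTER_CUBIC))"
```

```text
(no output)
```

View pics/w10c.png

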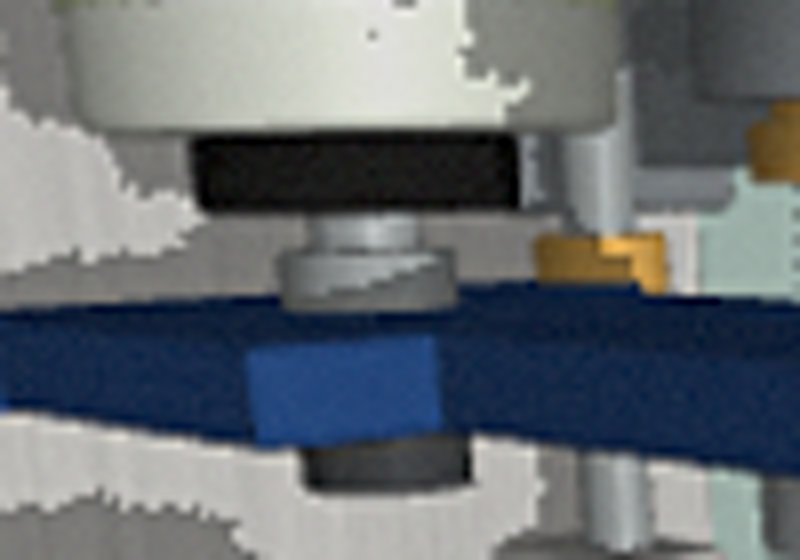

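```bash
python3 - <<'E'
from h import *
O=np.array([587.9,30.6,0]); yaw=-.25
ax=np.array([-np.sin(yaw),np.cos(yaw),0]); A0=O+[0,0,150]
def ysol(name,px,r):
    c=load(name); o,d=ray(c,px)
    cam=-c["R"].T@c["t"]
    # unit toward camera, perp to axis
    v=cam-A0; v-=ax*(v@ax); v/=np.linalg.norm(v)
    # plane: points A0+ y*ax + r*v + s*w ; w=ax x v ; intersect ray with plane normal v offset r
    t=(r-(o-A0)@v)/(d@v); X=o+t*d
    w=np.cross(ax,v); return round((X-A0)@ax,2), round((X-A0)@w,1), round((cam-A0)@ax,1)
def cr(p,k,off): return np.array(p)/k+off
print("right w10: padface,padback,tip")
for p,r in [((358,132),22),((358,213),22),((365,250),12),((368,310),12)]: print(ysol("w10",cr(p,8,[140,65]),r))
print("left w8")
for p,r in [((360,355),22),((360,275),22),((362,237),12)]: print(ysol("w8",cr(p,5,[280,40]),r))
print("left w2 start (expected 18)")
for p,r in [((345,388),22),((345,312),22),((337,246),12)]: print(ysol("w2",cr(p,8,[130,60]),r))
E
python3 - <<'E'
import cv2
a=cv2.imread('pics/w9.png')[65:135,135:235]; cv2.imwrite('pics/w9d.png',cv2.resize(a,None,fx=8,fy=8,interpolation=cv2.INTER_CUBIC))
E
```

```text
right w10: padface,padback,tip
(np.float64(-66.34), np.float64(0.5), np.float64(-70.2))
(np.float64(-76.03), np.float64(-0.4), np.float64(-70.2))
(np.float64(-80.88), np.float64(-0.0), np.float64(-70.2))
(np.float64(-88.53), np.float64(-0.4), np.float64(-70.2))
left w8
(np.float64(68.91), np.float64(0.7), np.float64(77.8))
(np.float64(78.34), np.float64(-0.1), np.float64(77.8))
(np.float64(82.97), np.float64(-0.2), np.float64(77.8))
left w2 start (expected 18)
(np.float64(71.32), np.float64(-0.8), np.float64(83.2))
(np.float64(80.56), np.float64(0.1), np.float64(83.2))
(np.float64(88.6), np.float64(-0.2), np.float64(83.2))
```

View pics/w9d.png

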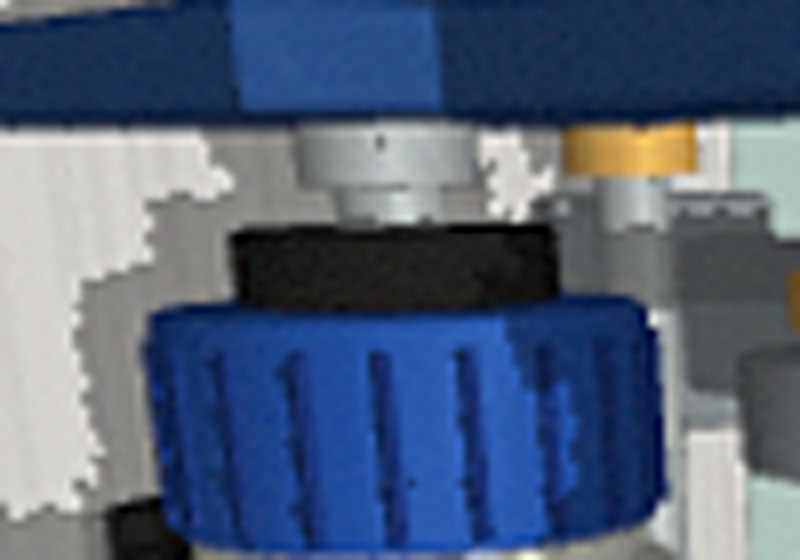

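```bash
python3 - <<'E'
from h import *
O=np.array([587.9,30.6,0]); yaw=-.25
ax=np.array([-np.sin(yaw),np.cos(yaw),0]); A0=O+[0,0,150]
c=load("w9"); cam=-c["R"].T@c["t"]; v=cam-A0; v-=ax*(v@ax); v/=np.linalg.norm(v)
for p,r in [((395,312),22),((392,229),22),((390,188),12)]:
    o,d=ray(c,np.array(p)/8+[135,65]); t=(r-(o-A0)@v)/(d@v); X=o+t*d; print(round((X-A0)@ax,2))
E
```

```text
68.54
78.63
83.45
```

```bash
python3 - <<'E'
import cv2,numpy as np
from station import cams
a=cams.camera("scene")["color"];b=cv2.imread("pics/scene0.png")
cv2.imwrite("pics/s11.png",np.vstack([b[100:310,130:350],a[100:310,130:350]]))
E
```

```text
(no output)
```

View pics/s11.png

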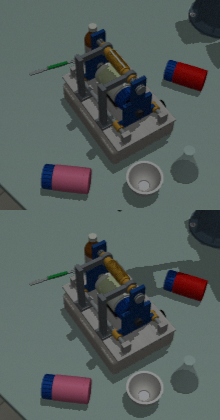

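```bash
python3 -c "
from station import order,status
s=status.state();print(s['time'],s['force'],s['dq'].round(3));print(order.close_job())"
```

```text
13.6667 [0.59170684 0.75214655 0.02750916] [ 0.055  0.004  0.011 -0.011 -0.013  0.011]
the job is handed in; nothing more can be done
None
```

I turned the sleeve about 3.4 rad in two gripped strokes (about 1.85 and 1.6 rad at 60 N), then opened the gripper and backed it clear. I handed the job in at 13.7 s; it gives no verdict.

**Pads:** no orange shows on either neck. I measured face to stem tip at about 14.8 mm on both sides, from images with roughly ±0.4 mm uncertainty. An earlier left reading, taken under grip load, was 14.6 mm. All of these fall within the 14 to 16 mm asked for.

**Jar:** both pads press on it. Its lid end sits where it was at the start, to about a millimetre.

**Robot and bystanders:** the wrist force was near zero with the gripper well clear of everything. In before-and-after views from the scene camera, the bottle, flask, mortar and spatula look unmoved.

No check failed.

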